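# Clear the way and fold the dresser cupboard's door open

## Task

One of three baby things - the lidded jar, the star teether or the rattle - has been left where the little cupboard's bifold door has to swing. First put that one thing, flat or upright as it stands now, in the empty bay of the clamped caddy without dropping it, leaving the other two where they are; then pull the door by its handle until both panels are fully folded open. The door must not bump any of the three things, and everything else on the dresser stays put.

Things in the scene. Friction and masses are not known exactly. Their poses are not given: they have to be found in the camera images.
- cupboard: Light-wood cupboard, 190 mm tall, 352 wide, 170 deep. Origin: centre of its underside; x points to its back, y to the left seen from the robot. Doorway in the front (-x). Two equal door panels, each 150 mm wide, 16 thick, 12 to 172 mm above the dresser. Shut, their inner faces (hinge plane) lie at x = -85 mm. A baby monitor is fixed at the back of its top.
- hinge (a point): Foot, at dresser height, of the first panel's vertical hinge, at x = -85, y = +150 mm of the cupboard, same axes. The opening door sweeps the dresser from the front out to 170 mm before the hinge plane, from this hinge to 260 mm right of it (-y): a thing centred there is in the way. The two clear things stand beside it, about 105 mm left and 350 mm right of this hinge.
- fold (a point): Foot, at dresser height, of the fold hinge between the two panels: shut, 150 mm right of the first hinge. It swings about the first hinge towards the robot while the free edge of the second panel, 150 mm beyond it, slides along the track in the hinge plane towards the first hinge.
- fold_a (a joint): Angle of the first panel about its hinge, rad: 0 shut, 1.40 the stop, fully folded. The panels are linked: when the first has turned by a (clockwise from above), the second has turned by a anticlockwise, both seen from the cupboard. Light (about 2 N at the handle), no spring, stays where it is left.
- handle: The second panel's handle, a level D pull of 10 mm steel bar; origin amid its finger space: 64 mm along the panel by 40 mm from face to bar, open above and below for closed fingers. Height 160 mm (bar centre, 30 below the cupboard top), 55 mm from the fold to the free edge, 36 mm out from the hinge plane. Turns with the panel: y along the bar to the fold, x into the panel.
- caddy: White plastic caddy clamped to the right-hand edge of the dresser, 285 mm (x) by 133 mm (y), walls 4 mm thick and 50 mm tall, origin at the centre of its underside, axes along the world's. A divider at x = +56 mm splits it into an empty bay (near side, -x) and a small bay that holds a wooden ring.
- bay (a point): Centre of the floor of the caddy's empty bay, 5 mm above the dresser. The bay is 193 mm along x by 125 mm along y inside; walls rise 45 mm above this point. Axes along the world's.
- jar: Glass jar with steel lid, upright, 62 mm diameter, 95 mm tall, 0.3 kg. Origin: centre of its underside, z up.
- star: Navy silicone star teether lying flat, 24 mm thick, five arms 22 mm wide with round ends, reaching 57 mm from the centre; the core is a disc of 30 mm radius. Origin: centre of its underside. One arm lies along its x axis, the others every 72 degrees. 0.09 kg.
- rattle: Orange plastic rattle lying flat, 160 mm long along its x axis, 26 mm thick. A disc of 33 mm radius centred at x = +47 mm, a disc of 20 mm radius centred at x = -60 mm, and between them (x = -40 to +14 mm) a handle 20 mm wide and 20 mm thick, its middle 13 mm above the underside. Origin: underside, middle of its length. 0.08 kg. It lies roughly square to the cupboard's front.
- ring: beechwood ring, 66 mm across, 14 mm thick, in the small bay of the caddy; stays there
- spoon: steel spoon 150 mm long lying at the left; stays put
- lotion: lotion bottle, 52 mm diameter, 150 mm tall, right of the cupboard; stays put
- mug: white mug, 76 mm diameter, 85 mm tall, left of the cupboard; stays put
Things that resemble listed ones, but are neither listed nor needed, are in the scene too. What is shaped like the jar but purple is not meant. Of the things shaped like the rattle, the orange one is meant.

How it is judged:
By the outcome, as a careful person would: the job done as asked, in the order asked, and still so for the second after the job is handed in, with the robot touching nothing.
It also fails if it takes over 64 s, if anything falls off the work surface, if the arm or the gripper's body presses on something with over 40 N, if the wrist force passes 120 N, or if a joint passes its speed limit or range.

## Robot

A 7-joint arm with a two-finger parallel gripper is mounted at the origin on the work surface. World frame = base frame: x ahead of the robot, y to its left, z up, the work surface at z = 0. Lengths are in m, angles in rad, forces in N, time in s.
With the tool pointing down it reaches from about 0.4 to 0.85 m from the base axis. Payload 10.4 kg.
Tool frame: the origin (TCP) lies on the centre line of the jaws, within the pads' length; the fingertips stand 14 mm ahead of it and the grasp point (between the pads) lies 5 mm behind it (tip_reach is the z of the fingertips in the tool frame, in m); z points along the fingers, x is the direction in which the jaws open and shut, and the axes are right-handed (so a half turn about z gives the same grasp; the last joint's range is limited). The gripper opens to 87 mm and grips with 3 to 60 N. Pads are 19 mm wide; open, the fingers measure 117 mm over their backs; the gripper's body (75 mm by 190 mm) begins 51 mm behind the grasp point.
Start: joints at [1.158, 0.332, -0.065, 1.46, 0.022, 1.35, -0.088], TCP at [0.238, -0.578, 0.237] pointing down, gripper open.
Joint ranges: [-2.6, 2.6], [-0.5, 2.12], [-1.47, 1.34], [0.16, 2.42], [-1.27, 4.41], [0.06, 2.06], [-2.6, 2.6]. Speed limits (rad/s): [2.22, 2.22, 2.79, 2.79, 3.14, 3.14, 3.14].

## Interface

Orientations are given as a unit quaternion [x, y, z, w].
In Python, from bench import * gives the robot as it stands.
- The arm moves only by the tool carry_out, never from a script. Its argument "rows" is a list of rows, each a list of 5 numbers: the closure, from -1 (fully open) to 1 (shut), so that 0 is half open, then the shift along the tool's x, y, z in units of 30 mm (1.0 is 30 mm), then the turn about the tool's z in units of 5 degrees (1.0 is 5 degrees). In form: [[jaw, x, y, z, turn], ...]. A call has 1 to 20 rows; each row shifts and turns the pose as measured when the row begins, along the tool's axes as they then stand; what a row does not reach is not made up. A row lasts 1/12 s, in which the tool goes at most 41.7 mm and 7.16 degrees, less where a joint would pass 70% of its speed; a pose out of reach is approached as far as the arm can. A call is refused whole if a number of a shift passes 1 or a number of a turn 1, either way. A call with a gripper value outside its range is refused whole. The fingers move at their own pace and stop on an object; "force" is the grip in N (left out, the last holds). Time passes only in rows, so rows that do not move let the fingers close. It gives the time, the measured TCP pose, the force and the opening at its end, in the units of the state.
- read_state(): the state, without advancing time (a new reading comes with each control period).
- camera(name): name is "scene" or "top" or "wrist"; returns the picture (384x512x3 uint8, blue, green, red); there is no depth.
- camera_info(name): a dict with "fx", "fy", "cx", "cy" (pixels), "extrinsics" (4x4, takes a point from camera to world coordinates); the wrist camera has in their place "tool_from_camera" (4x4, takes a point from camera to tool coordinates, whose origin is the TCP and whose axes are the tool frame's). Camera axes: x right, y down, z forward; pixel columns grow to the right and rows downward; lengths in m; the calibration is good to about 2 mm. A picture is of the moment at which its call begins: read the wrist's pose just before it. camera_info takes no time and is no camera call.
- close_job(): hands the job in, once; it reports no verdict.
Trained networks look in the newest picture that a camera, given by its name, has taken for a name from the list of things; names that differ only in an ending like _2 or _b are one class to them, and where a whole thing is asked for, a point or a joint stands for the part that bears it (a point fixed in the world has none). Each returns a list of dicts, best first, with "conf" (0 to 1); they miss things now and then, are a little off and sometimes report something else, mostly with a low value. They report only what shows in the picture. A call takes as long as a camera call. They do not tell look-alikes from the thing itself.
- recognise(query, camera): "box" ([centre column, centre row, width, height] in pixels, round what is visible of it).
- silhouettes(query, camera): "mask" (384x512 bool, what is visible of it) and "box" ([centre column, centre row, width, height] in pixels, round what is visible of it).
- pinpoint(query, camera): "xy" ([column, row] in pixels: a listed point, or the origin of a listed thing).
The state is a dict: "time": time; "joint_positions": joint angles; "joint_vel": joint speeds; "joint_torque": joint torques, N m; "ee_pos": TCP position; "eef_rot": TCP orientation; "ft_force": force on the tool from outside, world axes, zero at the start; "torque": the same for the moment, N m; "width": finger opening in m.
Only numpy, scipy, OpenCV 4.12 (cv2) and the standard library are available. Lean on these libraries where they do the work, as an engineer would, in place of code of your own. Each camera call takes 0.05 s, during which the arm holds its last target. There are 200 camera calls.

## Working session

There is one attempt and no reset: what is moved stays moved. The work goes in short steps, Python scripts to look and compute and a tool call to move; the robot and the scene stay as the last step left them, time stands still between calls to the robot, and variables do not carry over. Pictures are saved under pics/ and viewed, about 8 in all and at most 12, crops included, and the job is handed in when it is done.

Besides the shell and the picture viewer there is one more tool, called after ">>>" as a command line: name --pt "numbers of a row" for each row, then --argument value for the rest. carry_out: Moves the arm, as the interface text tells. Its arguments: {"type":"object","properties":{"rows":{"type":"array","items":{"type":"array","items":{"type":"number"}}},"force":{"type":"number"}},"required":["rows"]}

```bash
mkdir -p pics; ls; cat > h.py <<'E'
from bench import *
import numpy as np, cv2
from scipy.spatial.transform import Rotation as R
def ext(n):
    i=camera_info(n)
    if 'extrinsics' in i: return i,np.array(i['extrinsics'])
    s=read_state(); T=np.eye(4); T[:3,:3]=R.from_quat(s['eef_rot']).as_matrix(); T[:3,3]=s['ee_pos']
    return i,T@np.array(i['tool_from_camera'])
def w(n,uv,z):
    i,E=ext(n); d=E[:3,:3]@np.array([(uv[0]-i['cx'])/i['fx'],(uv[1]-i['cy'])/i['fy'],1]); o=E[:3,3]
    return o+d*(z-o[2])/d[2]
def px(n,p):
    i,E=ext(n); q=E[:3,:3].T@(np.array(p)-E[:3,3]); return np.array([i['fx']*q[0]/q[2]+i['cx'],i['fy']*q[1]/q[2]+i['cy']])
E
python3 - <<'E'
from h import *
a=camera('scene');b=camera('top')
cv2.imwrite('pics/scene.png',a);cv2.imwrite('pics/top.png',b)
for c in('top','scene'):
  print(c,ext(c)[1].round(2).tolist())
  for q,z in (('jar',0),('star',0),('rattle',0),('hinge',0),('fold',0),('handle',.16),('cupboard',0),('bay',.005),('caddy',0)):
    for r in pinpoint(q,c)[:4]: print(q,round(r['conf'],2),np.round(r['xy']),w(c,r['xy'],z).round(3))
print(read_state()['eef_rot'])
E
```

```text
pics
top [[-0.01, -1.0, 0.1, 0.42], [-1.0, 0.01, 0.01, 0.09], [-0.01, -0.1, -1.0, 1.44], [0.0, 0.0, 0.0, 1.0]]
jar 0.78 [253. 245.] [0.385 0.103 0.   ]
jar 0.69 [222. 219.] [0.466 0.2   0.   ]
jar 0.6 [308. 232.] [ 0.423 -0.066  0.   ]
jar 0.33 [117. 184.] [0.581 0.532 0.   ]
star 0.89 [151. 209.] [0.5   0.423 0.   ]
rattle 0.85 [356. 268.] [ 0.311 -0.211  0.   ]
rattle 0.77 [306. 232.] [ 0.425 -0.061  0.   ]
hinge 0.76 [192. 181.] [0.589 0.295 0.   ]
handle 0.78 [254. 188.] [0.547 0.098 0.16 ]
bay 0.91 [401. 208.] [ 0.496 -0.356  0.005]
caddy 0.86 [401. 196.] [ 0.532 -0.361  0.   ]
caddy 0.54 [225. 221.] [0.46  0.191 0.   ]
scene [[-0.8, -0.53, 0.29, 0.09], [-0.6, 0.69, -0.4, 0.74], [0.01, -0.5, -0.87, 1.47], [0.0, 0.0, 0.0, 1.0]]
jar 0.84 [258. 243.] [0.452 0.203 0.   ]
jar 0.7 [292. 231.] [0.387 0.1   0.   ]
star 0.97 [206. 282.] [0.503 0.418 0.   ]
rattle 0.9 [355. 183.] [ 0.314 -0.198  0.   ]
rattle 0.82 [307. 193.] [ 0.429 -0.057 -0.   ]
hinge 0.75 [209. 240.] [0.589 0.297 0.   ]
hinge 0.63 [326. 126.] [ 0.538 -0.354  0.   ]
fold 0.97 [235. 210.] [0.589 0.154 0.   ]
fold 0.29 [307. 113.] [ 0.634 -0.361  0.   ]
handle 0.58 [259. 183.] [0.537 0.095 0.16 ]
cupboard 0.57 [219. 195.] [0.675 0.14  0.   ]
bay 0.88 [338. 127.] [ 0.498 -0.375  0.005]
caddy 0.83 [328. 127.] [ 0.53  -0.352 -0.   ]
caddy 0.69 [255. 122.] [ 0.773 -0.2    0.   ]
caddy 0.51 [256. 183.] [0.599 0.019 0.   ]
caddy 0.46 [217. 196.] [0.678 0.149 0.   ]
[ 8.30670189e-01 -5.56764794e-01  3.83638050e-05 -1.52187858e-05]
```

View pics/top.png

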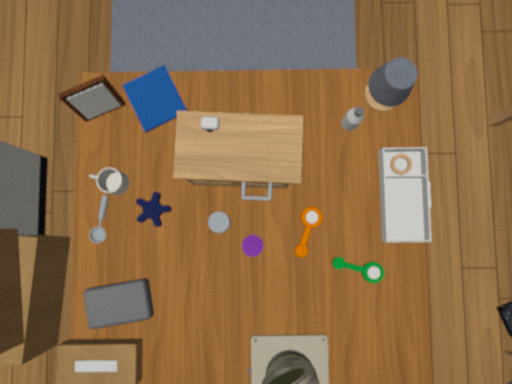

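View pics/scene.png

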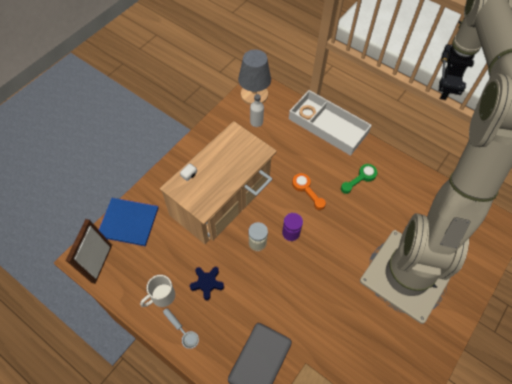

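The jar (silver lid, top px 219,222; about (0.45, 0.20)) is the one in the door's sweep, roughly 136 mm out and 93 mm right of the hinge. The rattle (px 306,232) and star (px 151,209) are clear. The purple jar (253,245) and green rattle are look-alikes.

>>> carry_out --pt "-1 0 0 0 0.9" --pt "-1 0 0 0 0.9" --pt "-1 0 0 0 0.9" --pt "-1 0 0 0 0.9" --pt "-1 0 0 0 0.9" --pt "-1 0 -1 0 0" --pt "-1 0 -1 0 0" --pt "-1 0 -1 0 0" --pt "-1 0 -1 0 0" --pt "-1 0 -1 0 0" --pt "-1 0 -1 0 0" --pt "-1 0 -1 0 0" --pt "-1 -1 0 0 0" --pt "-1 -1 0 0 0" --pt "-1 -1 0 0 0" --pt "-1 -1 0 0 0" --pt "-1 -1 0 0 0" --pt "-1 -1 0 0 0"

```text
time: 2.5
ee_pos: [0.4593, -0.4041, 0.2251]
eef_rot: [-0.694, 0.72, 0.005, -0.002]
ft_force: [0.1, 0.1, -1.0]
width: 0.0867
```

>>> carry_out --pt "-1 -1 0 0 0" --pt "-1 -1 0 0 0" --pt "-1 -1 0 0 0" --pt "-1 -1 0 0 0" --pt "-1 -1 0 0 0" --pt "-1 -1 0 0 0" --pt "-1 -1 0 0 0" --pt "-1 -1 0 0 0" --pt "-1 -1 0 0 0" --pt "-1 -1 0 0 0" --pt "-1 -1 0 0 0" --pt "-1 -1 0 0 0" --pt "-1 -1 0 0 0" --pt "-1 -1 0 0 0" --pt "-1 -1 0 0 0" --pt "-1 -1 0 0 0" --pt "-1 -1 0 0 0" --pt "-1 -1 0 0 0" --pt "-1 0 0 0 0"

```text
time: 4.08
ee_pos: [0.4749, 0.1689, 0.2304]
eef_rot: [-0.696, 0.718, 0.002, 0.001]
ft_force: [-1.3, 0.5, -0.1]
width: 0.0867
```

```bash
python3 - <<'E'
from h import *
s=read_state();a=camera('wrist');cv2.imwrite('pics/w1.png',a)
print(s['ee_pos'],R.from_quat(s['eef_rot']).as_matrix().round(3).tolist(),s['joint_positions'])
for r in pinpoint('jar','wrist')[:3]: print(r,w('wrist',r['xy'],0))
for r in silhouettes('jar','wrist')[:3]:
  print(r['conf'],r['box'],w('wrist',r['box'][:2],.095),w('wrist',r['box'][:2],.05))
print(px('wrist',[.453,.203,0]),px('wrist',[.453,.203,.095]))
a=camera('top')
for r in silhouettes('jar','top')[:3]: print(r['conf'],r['box'],w('top',r['box'][:2],.07))
E
```

```text
[0.47485882 0.16889085 0.23043223] [[-0.03, -1.0, -0.001], [-1.0, 0.03, 0.003], [-0.003, 0.002, -1.0]] [ 0.14672397  0.1131287  -0.61225179  1.75587714  0.06380928  1.2934398
 -2.08113136]
{'xy': [304.3, 223.1], 'conf': 0.72} [0.39241274 0.09870896 0.        ]
{'xy': [224.6, 175.2], 'conf': 0.69} [0.46143139 0.19995724 0.        ]
{'xy': [270.0, 67.0], 'conf': 0.58} [0.5861192  0.14056069 0.        ]
0.72 [306.8, 237.8, 53.4, 72.7] [0.41857719 0.11005766 0.095     ] [0.39602157 0.10225205 0.05      ]
0.67 [218.1, 191.5, 62.3, 81.6] [0.47072101 0.19567223 0.095     ] [0.45647327 0.20150728 0.05      ]
[221.33282169 182.07823664] [211.90083288 209.06279193]
0.64 [238.1, 155.5, 129.1, 83.4] [0.6553532  0.14577597 0.07      ]
```

View pics/w1.png

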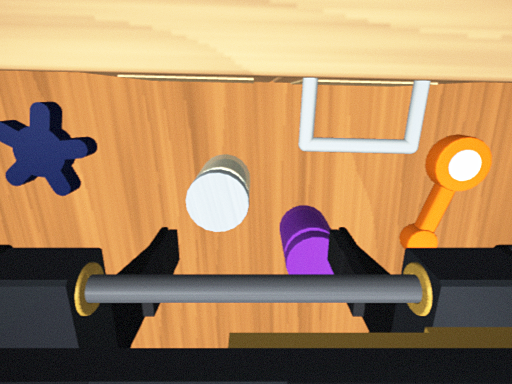

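The lid's circle (centre px 218,200) puts the jar at about (0.459, 0.198). The purple jar (303,240) clears the fingers once the gripper is centred over the jar.

>>> carry_out --pt "-1 -0.95 0.56 0 0" --pt "-1 0 0 0 0" --pt "-1 0 0 1 0" --pt "-1 0 0 0.7 0" --pt "-1 0 0 0 0"

```text
time: 4.75
ee_pos: [0.4628, 0.1847, 0.1791]
eef_rot: [-0.689, 0.725, -0.001, 0.001]
ft_force: [-0.1, -1.7, 0.8]
width: 0.087
```

```bash
python3 - <<'E'
from h import *
s=read_state();a=camera('wrist');cv2.imwrite('pics/w2.png',a)
print(s['ee_pos'],R.from_quat(s['eef_rot']).as_matrix().round(3).tolist())
for r in silhouettes('jar','wrist')[:3]:
  b=r['box'];print(r['conf'],b); 
  m=r['mask'].astype('uint8');ys=np.nonzero(m)[0].max();c=np.array([b[0],ys-b[2]/2])
  print(c,w('wrist',c,.095))
E
```

```text
[0.46284533 0.18470059 0.17909983] [[-0.051, -0.999, 0.003], [-0.999, 0.051, -0.001], [0.001, -0.003, -1.0]]
0.7 [227.4, 198.0, 75.1, 90.8]
[227.4  206.45] [0.46188961 0.20616476 0.095     ]
0.65 [336.6, 259.0, 75.5, 100.0]
[336.6  271.25] [0.39757402 0.1163645  0.095     ]
```

View pics/w2.png

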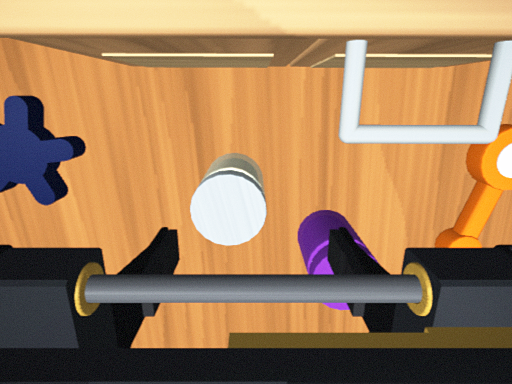

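The jar's lid is at px (229,207), giving (0.460, 0.204). I still need about 18 mm in +Y.

>>> carry_out --pt "-1 -0.6 0.1 0 -0.6" --pt "-1 -0.2 0.05 0 0" --pt "-1 0 0 0 0" --pt "-1 0 0 0 0"

```text
time: 5.18
ee_pos: [0.4625, 0.2106, 0.1866]
eef_rot: [0.708, -0.707, 0.003, -0.004]
ft_force: [0.3, -0.1, -0.1]
width: 0.0873
```

>>> carry_out --pt "-1 0.15 0.06 0 0" --pt "-1 0 0 0 0" --pt "-1 0 0 0 0"

```text
time: 5.43
ee_pos: [0.4611, 0.2054, 0.1879]
eef_rot: [0.707, -0.707, 0.004, -0.005]
ft_force: [-0.2, 0.6, -0.3]
width: 0.0871
```

```bash
python3 - <<'E'
from h import *
s=read_state();a=camera('wrist');s2=read_state();cv2.imwrite('pics/w3.png',a)
print(s['ee_pos'],s2['ee_pos'],s['joint_vel'].round(3) if hasattr(s['joint_vel'],'round') else s['joint_vel'])
for r in silhouettes('jar','wrist')[:3]:
  b=r['box']; m=r['mask'].astype('uint8');ys=np.nonzero(m)[0].max();c=np.array([b[0],ys-b[2]/2])
  print(r['conf'],b,c,w('wrist',c,.095))
E
```

```text
[0.46110532 0.20542604 0.18785263] [0.46115408 0.20523533 0.18779844] [ 0.013 -0.013  0.009  0.007 -0.003  0.006  0.01 ]
0.84 [252.5, 197.0, 72.0, 87.6] [252.5 202. ] [0.46046216 0.20573466 0.095     ]
```

>>> carry_out --pt "-1 0 0 0.7 0" --pt "-1 0 0 0.7 0" --pt "-1 0 0 0.7 0" --pt "-1 0 0 0.7 0" --pt "-1 0 0 0.6 0" --pt "-1 0 0 0 0" --pt "-1 0 0 0 0"

```text
time: 6.12
ee_pos: [0.464, 0.2047, 0.0833]
eef_rot: [-0.706, 0.708, -0.005, 0.006]
ft_force: [0.7, 0.9, 1.4]
width: 0.0867
```

>>> carry_out --pt "-1 0 0.1 0.5 0" --pt "-1 0 0 0.3 0" --pt "-1 0 0 0 0" --pt "-1 0 0 0 0"

```text
time: 6.45
ee_pos: [0.4635, 0.2053, 0.0622]
eef_rot: [-0.706, 0.708, -0.006, 0.008]
ft_force: [0.8, 0.6, -0.4]
width: 0.0869
```

>>> carry_out --pt "1 0 0 0 0" --pt "1 0 0 0 0" --pt "1 0 0 0 0" --pt "1 0 0 0 0" --pt "1 0 0 0 0" --pt "1 0 0 0 0" --pt "1 0 0 0 0" --pt "1 0 0 0 0" --force 25

```text
time: 7.12
ee_pos: [0.4655, 0.2057, 0.0656]
eef_rot: [-0.706, 0.708, -0.007, 0.01]
ft_force: [-0.3, -0.1, 0.3]
width: 0.0616
```

>>> carry_out --pt "1 0 0 -0.6 0" --pt "1 0 0 -0.7 0" --pt "1 0 0 -0.7 0" --pt "1 0 0.2 -0.7 0" --pt "1 0 0.2 -0.7 0" --pt "1 0 0.2 -0.5 0" --pt "1 0 0 0 0" --pt "1 0 0 0 0"

```text
time: 7.78
ee_pos: [0.4417, 0.2045, 0.1842]
eef_rot: [-0.706, 0.708, -0.005, 0.007]
ft_force: [-0.7, -0.4, -2.7]
width: 0.0618
```

>>> carry_out --pt "1 0.4 0 0 0" --pt "1 0.8 0 0 0" --pt "1 0.8 0 0 0" --pt "1 0.8 0 0 0" --pt "1 0.8 0 0 0" --pt "1 0.8 0 0 0" --pt "1 0.8 0 0 0" --pt "1 0.8 0 0 0" --pt "1 0.8 0 0 0" --pt "1 0.8 0 0 0" --pt "1 0.8 0 0 0" --pt "1 0.8 -0.2 0 0" --pt "1 0.8 -0.2 0 0" --pt "1 0.8 -0.2 0 0" --pt "1 0.8 -0.2 0 0" --pt "1 0.8 -0.2 0 0" --pt "1 0.5 -0.2 0 0" --pt "1 0.2 0 0 0" --pt "1 0 0 0 0" --pt "1 0 0 0 0"

```text
time: 9.45
ee_pos: [0.4688, -0.2098, 0.1522]
eef_rot: [-0.706, 0.708, 0.009, -0.005]
ft_force: [0.0, 1.0, -2.8]
width: 0.0618
```

```bash
python3 - <<'E'
from h import *
s=read_state();a=camera('wrist');b=camera('top');cv2.imwrite('pics/w4.png',np.hstack([a,b])[:, :]);
print(s['ee_pos'],R.from_quat(s['eef_rot']).as_matrix().round(3).tolist(),s['joint_positions'],s['width'])
for c in('wrist','top'):
  for q,z in(('bay',.005),('caddy',0)):
    for r in pinpoint(q,c)[:2]: print(c,q,r['conf'],r['xy'],w(c,r['xy'],z).round(3))
camera('scene')
for r in pinpoint('bay','scene')[:1]: print(w('scene',r['xy'],.005))
for r in silhouettes('caddy','top')[:1]: b=r['box'];print(b,w('top',[b[0]-b[2]/2,b[1]-b[3]/2],.05),w('top',[b[0]+b[2]/2,b[1]+b[3]/2],.05))
i=cv2.imread('pics/w4.png');cv2.imwrite('pics/w4.png',cv2.resize(i,(800,300)))
E
```

```text
[ 0.46877023 -0.20979109  0.15219357] [[-0.002, -1.0, -0.02], [-1.0, 0.002, 0.005], [-0.005, 0.02, -1.0]] [ 0.55245534  0.18317994 -0.24427157  1.83236277  0.04964598  1.15287376
 -1.28194521] 0.06176400318141585
wrist bay 0.7 [412.2, 152.6] [ 0.495 -0.361  0.005]
wrist caddy 0.66 [414.5, 107.7] [ 0.537 -0.359  0.   ]
top bay 0.54 [255.6, 186.6] [0.567 0.094 0.005]
top caddy 0.62 [400.0, 196.4] [ 0.532 -0.357  0.   ]
[ 0.50551738 -0.3692368   0.005     ]
[402.9, 165.6, 50.9, 42.9] [ 0.68856109 -0.27905768  0.05      ] [ 0.55525877 -0.42739621  0.05      ]
```

View pics/w4.png

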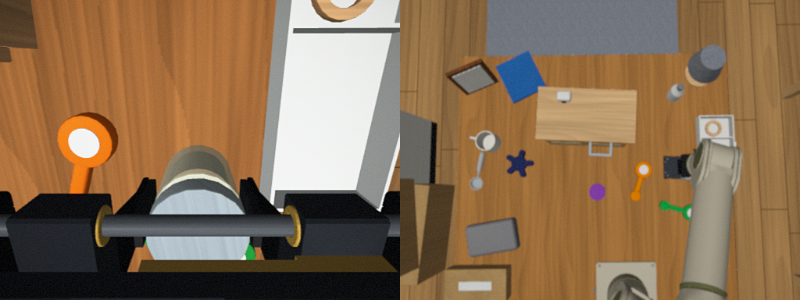

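The jar is held upright and the rattle is undisturbed. The bay centre is near (0.497, -0.361).

>>> carry_out --pt "1 0 0 -0.6 0" --pt "1 0.4 0 -0.6 0" --pt "1 0.7 -0.2 -0.2 0" --pt "1 0.7 -0.2 -0.1 0" --pt "1 0.7 -0.2 -0.1 0" --pt "1 0.7 -0.2 0 0" --pt "1 0.7 -0.2 0 0" --pt "1 0.7 -0.1 0 0" --pt "1 0.6 0 0 0" --pt "1 0 0 0 0" --pt "1 0 0 0 0" --pt "1 0 0 0 0"

```text
time: 10.9
ee_pos: [0.5054, -0.3705, 0.2035]
eef_rot: [0.708, -0.706, -0.007, 0.005]
ft_force: [-0.3, 0.0, -1.7]
width: 0.0613
```

>>> carry_out --pt "1 -0.25 0.25 0 0" --pt "1 0 0 0.6 0" --pt "1 0 0 0.6 0" --pt "1 0 0 0.6 0" --pt "1 0 0 0.5 0" --pt "1 0 0 0.5 0" --pt "1 0 0 0.4 0" --pt "1 0 0 0 0" --pt "1 0 0 0 0"

```text
time: 11.65
ee_pos: [0.499, -0.3536, 0.1068]
eef_rot: [0.712, -0.702, -0.005, 0.003]
ft_force: [0.6, -0.1, -2.3]
width: 0.0613
```

>>> carry_out --pt "1 0.1 0 0.3 0" --pt "1 0 0 0.3 0" --pt "1 0 0 0.25 0" --pt "1 0 0 0 0" --pt "1 0 0 0 0"

```text
time: 12.07
ee_pos: [0.5002, -0.3571, 0.0814]
eef_rot: [0.712, -0.702, -0.004, 0.003]
ft_force: [-0.3, 0.5, -1.1]
width: 0.0611
```

>>> carry_out --pt "1 0 0 0.15 0" --pt "1 0 0 0.12 0" --pt "1 0 0 0 0" --pt "1 0 0 0 0"

```text
time: 12.4
ee_pos: [0.5004, -0.3574, 0.073]
eef_rot: [0.712, -0.702, -0.003, 0.003]
ft_force: [0.1, -0.1, -2.8]
width: 0.0613
```

>>> carry_out --pt "1 0 0 0.1 0" --pt "1 0 0 0.1 0" --pt "1 0 0 0 0" --pt "1 0 0 0 0"

```text
time: 12.73
ee_pos: [0.5013, -0.3588, 0.0709]
eef_rot: [0.712, -0.703, -0.001, 0.003]
ft_force: [0.4, -0.7, -1.7]
width: 0.0612
```

>>> carry_out --pt "1 0 0 0.1 0" --pt "1 0 0 0.1 0" --pt "1 0 0 0.05 0"

```text
time: 12.98
ee_pos: [0.5022, -0.3593, 0.0692]
eef_rot: [0.711, -0.703, 0.0, 0.003]
ft_force: [-5.5, 3.2, 6.9]
width: 0.0614
```

Contact with the bay floor. Release.

>>> carry_out --pt "-0.8 0 0 0 0" --pt "-0.8 0 0 0 0" --pt "-0.8 0 0 0 0" --pt "-0.8 0 0 0 0" --pt "-0.8 0 0 -0.3 0" --pt "-0.8 0 0 -0.5 0" --pt "-0.8 0 0 -0.7 0" --pt "-0.8 0 0 -0.7 0" --pt "-0.8 0 0 -0.7 0" --pt "-0.8 0 0 -0.7 0" --pt "-0.8 0 0 -0.7 0" --pt "-0.8 0 0 -0.7 0" --pt "-0.8 0 0 -0.7 0" --pt "-0.8 0 0 0 0" --pt "-0.8 0 0 0 0"

```text
time: 14.23
ee_pos: [0.5025, -0.358, 0.2519]
eef_rot: [0.712, -0.702, 0.0, 0.002]
ft_force: [-0.4, -0.2, -0.7]
width: 0.0782
```

```bash
python3 - <<'E'
from h import *
s=read_state();a=camera('wrist');cv2.imwrite('pics/w5.png',a)
print(s['ee_pos'])
for r in silhouettes('jar','wrist')[:3]:
  b=r['box']; m=r['mask'].astype('uint8');ys=np.nonzero(m)[0].max();c=np.array([b[0],ys-b[2]/2])
  print(r['conf'],b,c,w('wrist',c,.10))
E
```

```text
[ 0.50249302 -0.35804145  0.25192993]
0.82 [255.6, 180.4, 57.1, 75.8] [255.6  187.45] [ 0.4949079  -0.36138636  0.1       ]
```

View pics/w5.png

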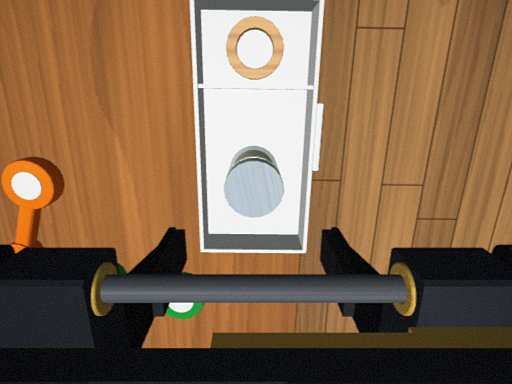

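The jar stands upright in the empty bay (px 254,187) with the ring untouched (255,48). Next is the handle, with the fingers closed.

>>> carry_out --pt "1 -0.5 0 0 0" --pt "1 -1 0 0 0" --pt "1 -1 0 0 0" --pt "1 -1 0 0 0" --pt "1 -1 0 0 0" --pt "1 -1 0 0 0" --pt "1 -1 0 0 0" --pt "1 -1 0 0 0" --pt "1 -1 0 0 0" --pt "1 -1 0 0 0" --pt "1 -1 0 0 0" --pt "1 -1 0 0 0" --pt "1 -1 0 0 0" --pt "1 -1 0 0 0" --pt "1 -0.7 0 0 0" --pt "1 -0.3 0 0 0" --pt "1 0 0 0 0" --pt "1 0 0 0 0"

```text
time: 15.83
ee_pos: [0.4804, 0.1071, 0.2321]
eef_rot: [0.714, -0.7, -0.011, 0.012]
ft_force: [-0.2, -0.5, -0.5]
width: 0.0001
```

```bash
python3 - <<'E'
from h import *
s=read_state();a=camera('wrist');cv2.imwrite('pics/w6.png',a)
print(s['ee_pos'],R.from_quat(s['eef_rot']).as_matrix().round(3).tolist(),s['joint_positions'],s['width'])
for q,z in(('handle',.16),('fold',0),('hinge',0)):
    for r in pinpoint(q,'wrist')[:2]: print(q,r['conf'],r['xy'],w('wrist',r['xy'],z).round(3))
for r in silhouettes('handle','wrist')[:1]:
  b=r['box'];print(b,w('wrist',[b[0],b[1]-b[3]/2],.16),[w('wrist',[b[0]+k*b[2]/2,b[1]+b[3]/2],.16).round(3) for k in(-1,1)])
  m=r['mask']; lo=[(c,np.nonzero(m[:,c])[0].max()) for c in np.nonzero(m.any(0))[0]]
  lo=[l for l in lo[12:-12]]; print(lo[0],w('wrist',lo[0],.16),lo[-1],w('wrist',lo[-1],.16))
E
```

```text
[0.48035474 0.10710194 0.2321155 ] [[0.019, -0.999, -0.032], [-1.0, -0.019, -0.001], [0.0, 0.032, -0.999]] [ 0.18903533  0.10014377 -0.52267549  1.76035139  0.04134287  1.32549182
 -1.89508093] 0.00014866940711814538
[277.0, 125.4, 124.8, 80.0] [0.56769687 0.09102311 0.16      ] [array([0.512, 0.134, 0.16 ]), array([0.514, 0.044, 0.16 ])]
(np.int64(227), np.int64(157)) [0.51861963 0.12486732 0.16      ] (np.int64(329), np.int64(162)) [0.5160418  0.05140367 0.16      ]
```

View pics/w6.png

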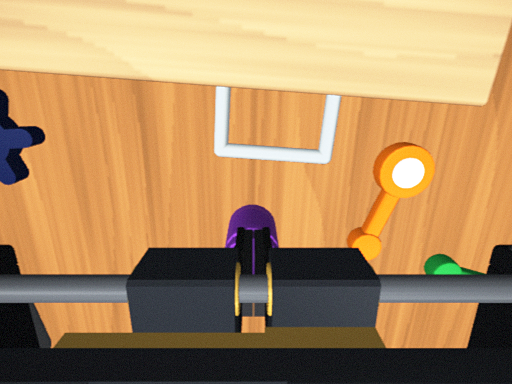

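```bash
python3 - <<'E'
from h import *
for p,z in (((20,71),.19),((250,87),.19),((484,103),.19),((275,155),.16),((218,150),.16),((327,157),.16),((275,148),.16)): print(p,w('wrist',p,z).round(4))
E
```

```text
(20, 71) [0.5735 0.2386 0.19  ]
(250, 87) [0.5669 0.1087 0.19  ]
(484, 103) [ 0.5601 -0.028   0.19  ]
(275, 155) [0.5206 0.0905 0.16  ]
(218, 150) [0.5236 0.1312 0.16  ]
(327, 157) [0.5197 0.0532 0.16  ]
(275, 148) [0.5257 0.0907 0.16  ]
```

The handle bar's centre is near px (273,155). Handle origin comes out at (0.543, 0.092) and the cupboard is yawed about -3°, which agrees with the hinge found at (0.589, 0.296).

>>> carry_out --pt "1 0.25 -0.6 0 0.6" --pt "1 0.2 -0.8 0 0" --pt "1 0 -0.6 0 0" --pt "1 0 0 0 0" --pt "1 0 0 0 0"

```text
time: 16.5
ee_pos: [0.5438, 0.0851, 0.231]
eef_rot: [-0.69, 0.723, 0.01, -0.012]
ft_force: [-0.5, -0.0, 1.2]
width: 0.0003
```

>>> carry_out --pt "1 -0.25 0 0.5 0" --pt "1 0 0 0.5 0" --pt "1 0 0 0.2 0" --pt "1 0 0 0 0" --pt "1 0 0 0 0"

```text
time: 16.92
ee_pos: [0.5417, 0.0904, 0.1948]
eef_rot: [-0.689, 0.725, 0.009, -0.012]
ft_force: [0.2, 0.1, -0.2]
width: 0.0005
```

```bash
python3 - <<'E'
from h import *
s=read_state();a=camera('wrist');cv2.imwrite('pics/w7.png',a)
print(s['ee_pos'],s['joint_positions'])
E
```

```text
[0.54172843 0.09041872 0.19483899] [ 0.1769927   0.25447605 -0.49143415  1.67390099  0.11840174  1.2736704
 -1.96023028]
```

View pics/w7.png

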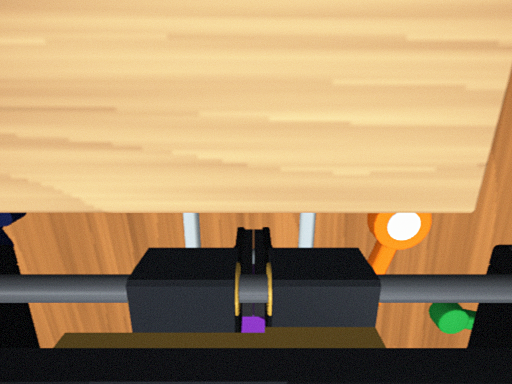

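The fingers sit midway between the handle's legs (px 191 and 307, fingers at 254). Lowering in.

>>> carry_out --pt "1 0 0 0.3 0" --pt "1 0 0 0.3 0" --pt "1 0 0 0.3 0" --pt "1 0 0 0.2 0" --pt "1 0 0 0.2 0" --pt "1 0 0 0 0" --pt "1 0 0 0 0"

```text
time: 17.55
ee_pos: [0.5409, 0.0902, 0.1534]
eef_rot: [-0.689, 0.725, 0.008, -0.011]
ft_force: [-0.5, -0.7, -0.0]
width: 0.0005
```

>>> carry_out --pt "1 0 0.3 0 0" --pt "1 0 0.3 0 0" --pt "1 -0.04 0.3 0 -0.6" --pt "1 -0.06 0.3 0 -0.6" --pt "1 -0.1 0.3 0 -0.6" --pt "1 -0.15 0.25 0 -0.6" --pt "1 0 0 0 0"

```text
time: 18.13
ee_pos: [0.4976, 0.1004, 0.1574]
eef_rot: [0.763, -0.646, 0.001, -0.002]
ft_force: [0.6, 2.1, -0.1]
width: 0.0006
```

```bash
cat > st.py <<'E'
from h import *
s=read_state();q=R.from_quat(s['eef_rot']).as_matrix();p=np.array(s['ee_pos'])
print(p.round(4),np.degrees(np.arctan2(q[1,0],q[0,0])).round(1),np.round(s['ft_force'],1),np.round(s['joint_positions'],2))
A=np.linspace(0,1.4,141);S,C=np.sin(A),np.cos(A)
x=-.095*S-.036*C;y=-.205*C-.036*S
H=np.c_[.589+.9987*x+.05*y,.296-.05*x+.9987*y]
k=np.linalg.norm(H-p[:2],axis=1).argmin();print('a',A[k],'dev',(p[:2]-H[k]).round(4))
for da in (20,40,60):
  j=min(140,k+da);d=H[j]-p[:2];print('to a',A[j],'tool xy units',(q[:2,:2].T@d/.03).round(2),'world',H[j].round(3))
E
python3 st.py
```

```text
[0.4976 0.1004 0.1574] -80.5 [ 0.6  2.1 -0.1] [ 0.21  0.17 -0.54  1.85  0.1   1.14 -1.77]
a 0.51 dev [-0.0039 -0.0033]
to a 0.71 tool xy units [-0.74  0.1 ] world [0.491 0.122]
to a 0.91 tool xy units [-1.6   0.18] world [0.484 0.147]
to a 1.11 tool xy units [-2.63  0.09] world [0.482 0.178]
```

>>> carry_out --pt "1 -0.25 0.12 0.03 -0.8" --pt "1 -0.3 0.08 0.03 -0.8" --pt "1 -0.3 0.04 0.03 -0.8" --pt "1 -0.3 0 0.03 -0.8" --pt "1 -0.3 -0.03 0 -0.8" --pt "1 -0.3 -0.06 0 -0.8" --pt "1 0 0 0 0"

```text
time: 18.72
ee_pos: [0.4742, 0.1454, 0.1564]
eef_rot: [0.884, -0.467, 0.006, 0.0]
ft_force: [0.1, 0.0, 0.2]
width: 0.0002
```

```bash
python3 st.py
```

```text
[0.4742 0.1454 0.1564] -55.6 [0.1 0.  0.2] [ 0.18  0.16 -0.62  1.88  0.11  1.13 -1.45]
a 0.91 dev [-0.0101 -0.0014]
to a 1.11 tool xy units [-0.75 -0.82] world [0.482 0.178]
to a 1.31 tool xy units [-1.7  -1.54] world [0.484 0.214]
to a 1.4 tool xy units [-2.13 -1.93] world [0.486 0.231]
```

>>> carry_out --pt "1 -0.25 -0.23 0.02 -0.9" --pt "1 -0.24 -0.25 0.02 -0.9" --pt "1 -0.22 -0.27 0 -0.9" --pt "1 -0.19 -0.29 0 -0.9" --pt "1 -0.16 -0.3 0 -0.9" --pt "1 -0.14 -0.31 0 -0.9" --pt "1 -0.12 -0.32 0 -0.9" --pt "1 0 0 0 0"

```text
time: 19.38
ee_pos: [0.4734, 0.2077, 0.1532]
eef_rot: [0.978, -0.208, -0.004, 0.015]
ft_force: [-0.0, 0.3, 0.5]
width: 0.0005
```

```bash
python3 st.py
```

```text
[0.4734 0.2077 0.1532] -24.0 [-0.   0.3  0.5] [ 0.11  0.25 -0.71  1.8   0.19  1.18 -1.07]
a 1.27 dev [-0.0096  0.0016]
to a 1.4 tool xy units [ 0.07 -0.87] world [0.486 0.231]
to a 1.4 tool xy units [ 0.07 -0.87] world [0.486 0.231]
to a 1.4 tool xy units [ 0.07 -0.87] world [0.486 0.231]
```

>>> carry_out --pt "1 -0.05 -0.3 0 -0.7" --pt "1 0 -0.3 0 -0.7" --pt "1 0 -0.3 0 -0.5" --pt "1 0 -0.25 0 0" --pt "1 0 0 0 0"

```text
time: 19.8
ee_pos: [0.4834, 0.2385, 0.1522]
eef_rot: [0.991, -0.133, -0.005, 0.016]
ft_force: [-0.5, -0.2, 0.6]
width: 0.0004
```

```bash
python3 st.py
```

```text
[0.4834 0.2385 0.1522] -15.2 [-0.5 -0.2  0.6] [ 0.07  0.31 -0.73  1.74  0.24  1.2  -0.99]
a 1.4 dev [-0.0024  0.0077]
to a 1.4 tool xy units [0.15 0.23] world [0.486 0.231]
to a 1.4 tool xy units [0.15 0.23] world [0.486 0.231]
to a 1.4 tool xy units [0.15 0.23] world [0.486 0.231]
```

Keep pushing gently until the stop shows as force.

>>> carry_out --pt "1 0 -0.15 0 0" --pt "1 0 -0.15 0 0" --pt "1 0 -0.15 0 0"

```text
time: 20.05
ee_pos: [0.4848, 0.2401, 0.1513]
eef_rot: [0.99, -0.139, -0.009, 0.027]
ft_force: [-13.6, -20.6, 15.9]
width: 0.0003
```

>>> carry_out --pt "1 0 0.1 0 0" --pt "1 0 0.1 0 0" --pt "1 0 0 0 0"

```text
time: 20.3
ee_pos: [0.4837, 0.2322, 0.1521]
eef_rot: [0.989, -0.143, -0.008, 0.028]
ft_force: [0.5, -0.3, -0.4]
width: 0.0008
```

```bash
python3 - <<'E'
exec(open('st.py').read())
a=camera('scene');b=camera('wrist');cv2.imwrite('pics/s8.png',np.hstack([cv2.resize(a[100:340,150:400],(400,384)),b[:, 56:456]]))
E
```

```text
[0.4837 0.2322 0.1521] -16.5 [ 0.5 -0.3 -0.4] [ 0.06  0.32 -0.72  1.73  0.25  1.23 -1.02]
a 1.4 dev [-0.0022  0.0015]
to a 1.4 tool xy units [0.08 0.03] world [0.486 0.231]
to a 1.4 tool xy units [0.08 0.03] world [0.486 0.231]
to a 1.4 tool xy units [0.08 0.03] world [0.486 0.231]
```

View pics/s8.png

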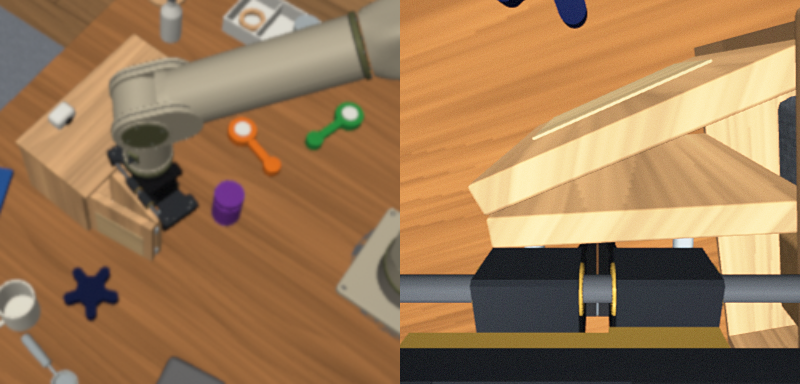

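Both panels are folded back nearly on each other, with the fingers midway in the handle. Lift out.

>>> carry_out --pt "1 0 0 -0.3 0" --pt "1 0 0 -0.4 0" --pt "1 0 0 -0.5 0" --pt "1 0 0 -0.6 0" --pt "1 0 0 -0.7 0" --pt "1 0 0 -0.7 0" --pt "1 0 0 -0.7 0" --pt "1 0 0 0 0"

```text
time: 21.07
ee_pos: [0.4861, 0.2427, 0.2815]
eef_rot: [0.99, -0.142, -0.007, 0.025]
ft_force: [-1.0, 0.6, -0.3]
width: 0.0007
```

>>> carry_out --pt "1 0 0.4 0 0" --pt "1 0 0.8 0 0" --pt "1 0 0.9 0 0" --pt "1 0 0.9 0 0" --pt "1 0 0.9 0 0" --pt "1 0 0.9 0 0" --pt "1 0 0.9 0 0" --pt "1 0 0.9 0 0" --pt "1 0 0.9 0 0" --pt "1 0 0.9 0 0" --pt "1 0 0.9 0 0" --pt "1 0 0.9 0 0" --pt "1 0 0.9 0 0" --pt "1 0 0.5 0 0" --pt "1 0 0 0 0" --pt "1 0 0 0 0"

```text
time: 22.4
ee_pos: [0.386, -0.0969, 0.3119]
eef_rot: [0.991, -0.136, 0.003, 0.02]
ft_force: [1.3, 0.5, 0.1]
width: 0.0006
```

```bash
python3 - <<'E'
exec(open('st.py').read())
b=camera('top');cv2.imwrite('pics/t9.png',cv2.resize(b[90:300,70:450],(760,420),interpolation=cv2.INTER_CUBIC))
for q,z in(('handle',.16),('fold',0),('star',0),('rattle',0),('jar',.005)):
    for r in pinpoint(q,'top')[:3]: print(q,round(r['conf'],2),r['xy'],w('top',r['xy'],z).round(3))
E
```

```text
[ 0.386  -0.0969  0.3119] -15.6 [1.3 0.5 0.1] [ 0.51 -0.2  -0.35  1.86 -0.03  1.46 -0.1 ]
a 0.38 dev [-0.1243 -0.1929]
to a 0.58 tool xy units [ 1.73 -7.61] world [0.497 0.109]
to a 0.78 tool xy units [ 1.25 -8.19] world [0.488 0.13 ]
to a 0.98 tool xy units [ 0.84 -9.02] world [0.483 0.157]
handle 0.56 [209.7, 207.4] [0.495 0.223 0.16 ]
fold 0.6 [195.9, 226.9] [0.444 0.282 0.   ]
fold 0.55 [400.4, 163.5] [ 0.636 -0.362  0.   ]
star 0.81 [152.0, 208.6] [0.502 0.42  0.   ]
rattle 0.73 [306.4, 232.0] [ 0.424 -0.062  0.   ]
jar 0.82 [403.2, 208.2] [ 0.495 -0.363  0.005]
jar 0.63 [252.7, 243.5] [0.391 0.105 0.005]
jar 0.54 [190.4, 180.7] [0.588 0.299 0.005]
```

View pics/t9.png

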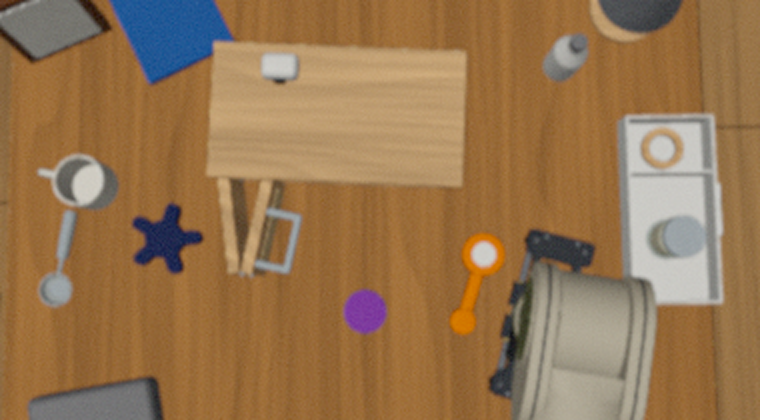

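The panels are at the stop (included angle about 18–20°). The jar is in the bay and the star, rattle and purple jar are where they were.

```bash
python3 -c "
from bench import *
print(close_job())"
```

```text
the job is handed in; nothing more can be done
None
```

The glass jar was the thing in the door's way. I set it upright in the empty bay of the caddy, then pulled the bifold door open by its handle. The job is handed in at about 22.5 s of the 64 s allowed, with the arm clear of everything.

- **Jar:** it touched the bay floor at about 7 N before I let go. The last top picture shows it upright at (0.495, -0.363), which is the bay centre to within a few mm.
- **Door:** I pushed until the stop showed as about 29 N at the wrist, then backed off. In the last picture the panels stand about 18° apart, against 19.6° expected at full fold, and the fold point is within 6 mm of where it should be.
- **Other things:** the star and rattle were found within 3 mm of where they started, and the purple jar within about 6 mm, which I take as measuring error. In the pictures everything else looked unmoved.
- **One disagreement:** the network put the handle at (0.495, 0.223), about 12 mm from the (0.486, 0.231) expected at full fold. Given the stop force and the panel angle, I took this as the network being off.

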